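Set the warming zone under the beaker

ROBOT

A 7-joint arm with a two-finger parallel gripper is mounted at the origin on the work surface; the furniture and walls round the work are solid. World frame = base frame: x ahead of the robot, y to its left, z up, the work surface at z = 0. Lengths are in m, angles in rad, forces in N, time in s.
With the tool pointing down it reaches from about 0.425 to 0.95 m from the base axis. Payload 4.7 kg.
Tool frame: the origin (TCP) lies on the centre line of the jaws, within the pads' length; the fingertips stand robot.nose_length ahead of it and the grasp point (between the pads) lies 8 mm behind it (robot.nose_length is the distance from the TCP to the fingertips, in m); z points along the fingers, y is the line along which they close (so a half turn about z gives the same grasp; the last joint's range is limited). The gripper opens to 85 mm and grips with 20 to 120 N. Pads are 22 mm wide; open, the fingers measure 114 mm over their backs; the gripper's body (76 mm by 85 mm) begins 54 mm behind the grasp point. The pads swing forward as they close: fully open they stand 13 mm farther back than shut.
Start: joints at [-1.264, 0.469, -0.049, 1.532, 0.024, 1.141, -0.082], TCP at [0.222, 0.637, 0.242] pointing down, gripper open.
Joint ranges: [-2.59, 2.59], [-0.33, 1.99], [-1.39, 1.29], [0.1, 2.45], [-1.04, 4.18], [0.21, 1.99], [-2.66, 2.66]. Speed limits (rad/s): [2.57, 2.57, 3.14, 3.14, 3.14, 3.14, 3.14].

INTERFACE

Orientations are given as [roll, pitch, yaw] about the fixed x, y, z axes, in that order (R = Rz(yaw) Ry(pitch) Rx(roll)).
In Python, from plant import robot gives the robot as it stands. Calls block until the motion is done:
- robot.goto(position, orientation): joint-space move of the TCP to a pose.
- robot.move_straight(position, vel=0.15, attitude=None, contact_N=None): straight line of the TCP; attitude=None keeps the orientation; vel is the mean speed in m/s. With contact_N (N) it stops when the force on the tool has changed by that much, and returns True; else False.
- robot.move_joints(angles): joint-space move.
- robot.grip(opening, strength=None): opening from 0.0 (shut) to 1.0 (fully open); strength is the grip in N (None keeps the last); returns when the fingers have stopped.
- robot.sleep(seconds).
- robot.inverse_kinematics(position, orientation): joint angles nearest the present ones, or None.
- robot.sense(): the state.
- robot.grab_frame(name): name is "scene" or "top" or "wrist"; returns a dict with "image" (400x640x3 uint8, red, green, blue), "range_z" (400x640 float32, m along the optical axis (not along the pixel's ray), 0 where there is no reading), "fx", "fy", "cx", "cy" (pixels), "dist_coeffs" ([k1, k2, p1, p2, k3] as OpenCV has them; the pictures are not rectified), "R" (3x3) and "t" (3): a world point X has camera coordinates R X + t. Camera axes: x right, y down, z forward; pixel columns grow to the right and rows downward; lengths in m; the calibration is good to about 2 mm. A picture is of the moment at which its call begins.
A pose or a line that the arm cannot do raises robot.IKError and nothing moves.
- robot.close_job(): hands the job in; it is judged then, once.
The state is a dict: "t": time; "joint_pos": joint angles; "joint_velocities": joint speeds; "effort": joint torques, N m; "tcp_pos": TCP position; "tcp_rot": TCP orientation; "wrist_force": force on the tool from outside, world axes, zero at the start; "torque": the same for the moment, N m; "opening": opening from 0.0 (shut) to 1.0 (fully open); "gripper_force": force on a finger pad.
Only numpy, scipy, OpenCV 4.12 (cv2) and the standard library are available. Lean on these libraries where they do the work, as an engineer would, in place of code of your own. Each camera call takes 0.05 s, during which the arm holds its last target. There are 200 camera calls.

TASK

Get the warming plate going for the blend in the beaker: with a fingertip, rub round the knurled thumbwheel next to the disc on which the beaker stands until it clicks into its middle setting (white line at the long tick), then press the start button between the wheels right in and let it come back up. Do not turn the other wheel, and leave everything else standing where it is: nothing is to be gripped, lifted or pushed away.

Things in the scene. Friction and masses are not known exactly. Their poses are not given: they have to be found in the camera images.
- plate: two-zone warming plate, grey box 120 x 360 x 65 mm, fixed to the table; origin at the centre of its underside, x across it away from the robot, y along it to the left, z up. In a row along its y: disc +135 mm, thumbwheel +60 mm, start button 0, thumbwheel -60 mm, disc -135 mm. Each wheel belongs to the disc on its own side.
- wheel_left (a joint): angle in rad of the left wheel: 0 at the start, white line at the short tick on the side nearest the robot; grows as the line moves to the middle, i.e. the top of the rim goes along the plate's +x. Detents at 0, 0.55 (line straight up at the long middle tick: middle setting) and 1.1 (other short tick); crests lie halfway: let go past one, it clicks into the next detent by itself
- wheel_right (a joint): angle in rad of the right wheel: 0 at the start, white line at the short tick on the side away from the robot; grows as the line moves to the middle, i.e. the top of the rim goes along the plate's -x. Detents at 0, 0.55 (line straight up at the long middle tick: middle setting) and 1.1 (other short tick); crests lie halfway: let go past one, it clicks into the next detent by itself
- wheel_left_top (a point): highest point of the left knurled black thumbwheel, 77 mm above the table, fixed to the plate, axes as its. Wheel radius 36 mm, 16 mm wide, axis level along the plate's y, sunk in the box: only its top 12 mm stand out, 4 mm proud of the fixed grey cheeks beside it. Turning it over a crest takes about 1 N at the rim: rub it with a fingertip pressed down with 5 to 10 N
- wheel_right_top (a point): highest point of the right knurled black thumbwheel, 77 mm above the table, fixed to the plate, axes as its. Wheel radius 36 mm, 16 mm wide, axis level along the plate's y, sunk in the box: only its top 12 mm stand out, 4 mm proud of the fixed grey cheeks beside it. Turning it over a crest takes about 1 N at the rim: rub it with a fingertip pressed down with 5 to 10 N
- zone_left (a point): centre of the left warming disc's upper face (aluminium, 74 mm across, 67 mm above the table)
- zone_right (a point): centre of the right warming disc's upper face (aluminium, 74 mm across, 67 mm above the table)
- start (a joint): travel of the start button in m: 0 = up, 0.005 = right in; it springs back; right in takes 4 N
- start_top (a point): centre of the top face of the start button (round, grey, 24 mm across, in a black collar, midway between the wheels, top 86 mm above the table); moves with it
- beaker: small clear beaker with a little blend, 47 mm across, 55 mm high, loose on one of the two discs (its centre within 15 mm of the disc's); origin at the centre of its underside
- tin: flat round tin, 59 mm across, 26 mm high, loose on the other disc; origin at the centre of its underside
- dropper: bystander: dropper bottle, 39 x 39 x 102 mm, amber with a black top, loose on the table at the left end of the plate; origin at the centre of its underside
- roll: bystander: roll of blank white labels lying flat, 64 mm across, 26 mm high, loose on the table at the right end of the plate; origin at the centre of its underside
- funnel: bystander: small steel funnel, mouth down, 57 mm across, 56 mm high, loose on the table at the left end of the plate; origin at the centre of its underside
- atomiser: bystander: slim perfume sample vial with a silver cap, 18 mm across, 80 mm high, loose on the table at the right end of the plate; origin at the centre of its underside

How it is judged:
By the outcome, as a careful person would: the job done as asked, in the order asked, and still so for the second after the job is handed in, with the robot touching nothing.
It also fails if it takes over 37 s, if anything falls off the work surface, if the arm or the gripper's body presses on something with over 40 N, if the wrist force passes 120 N, or if a joint passes its speed limit or range.

## Working session

There is one attempt and no reset: what is moved stays moved. The work goes in short steps, each a Python script; the robot and the scene stay as the last script left them, time stands still between calls to the robot, and variables do not carry over. Pictures are saved under pics/ and viewed, at most 10 in all, crops included, and the job is handed in when it is done.

```bash
mkdir -p pics; python3 - <<'E'
from plant import robot
import cv2,numpy as np,pickle
for n in("scene","top"):
    f=robot.grab_frame(n);pickle.dump(f,open(f"{n}.pkl","wb"))
    cv2.imwrite(f"pics/{n}.png",f["image"][:,:,::-1])
print(robot.nose_length,robot.sense())
E
```

```text
0.011 {'t': 0.1, 'joint_pos': array([-1.26392275,  0.4693868 , -0.04863411,  1.53359725,  0.02413741,
        1.14099338, -0.08230185]), 'joint_velocities': array([-0.00049391, -0.00197252,  0.00036366, -0.00341469, -0.00133272,
       -0.00089326,  0.0006905 ]), 'effort': array([ 4.48443852e-04, -5.11512887e+01, -4.70839546e-02, -2.38392395e+01,
        1.07783766e-02,  4.22793892e-03, -5.70998097e-06]), 'tcp_pos': array([0.22221657, 0.63682784, 0.24133929]), 'tcp_rot': array([-3.13979684e+00,  7.92499689e-05,  2.80589737e+00]), 'wrist_force': array([ 0.07143635,  0.33963478, -0.155145  ]), 'torque': array([ 0.03092451, -0.0521085 , -0.04226083]), 'gripper_force': 0.0, 'opening': 1.0039782033916596}
```

View pics/scene.png

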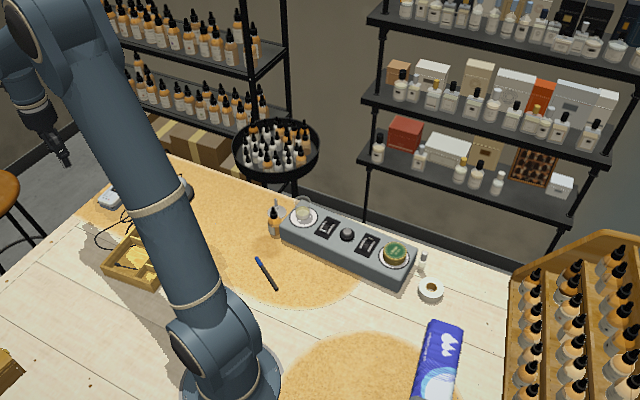

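View pics/top.png

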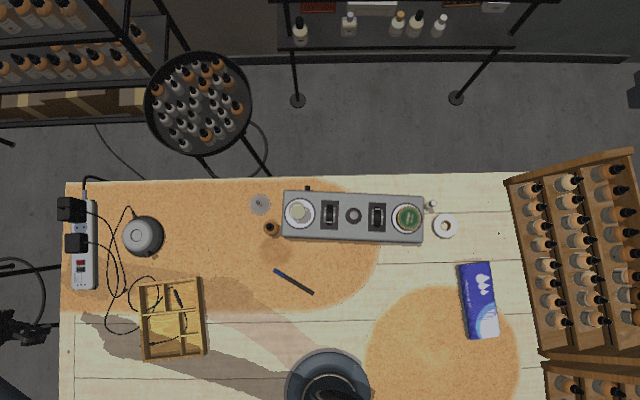

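The top view shows the plate centred at about (353,216). The clear beaker is on the left disc (298,213) and the green-lidded tin is on the right disc (406,218), so the left wheel at about (330,215) is the one to turn. I'll enlarge this to get exact positions.

```bash
cat > h.py <<'E'
import numpy as np,cv2
def ray(f,uv):
    K=np.array([[f["fx"],0,f["cx"]],[0,f["fy"],f["cy"]],[0,0,1]])
    p=cv2.undistortPoints(np.array([[uv]],float),K,np.array(f["dist_coeffs"]))[0,0]
    R=np.array(f["R"]);return -R.T@f["t"],R.T@np.r_[p,1]
def at_z(f,uv,z):
    c,d=ray(f,uv);return c+d*(z-c[2])/d[2]
def proj(f,X):
    K=np.array([[f["fx"],0,f["cx"]],[0,f["fy"],f["cy"]],[0,0,1]])
    R=np.array(f["R"]);return cv2.projectPoints(np.array(X,float).reshape(-1,3),cv2.Rodrigues(R)[0],np.array(f["t"],float),K,np.array(f["dist_coeffs"]))[0][:,0]
E
python3 - <<'E'
import pickle,cv2,numpy as np
from h import *
f=pickle.load(open("top.pkl","rb"))
c=f["image"][170:260,240:470,::-1]
cv2.imwrite("pics/crop.png",cv2.resize(c,None,fx=3.4,fy=3.4,interpolation=cv2.INTER_CUBIC))
for uv,z in[((298,213),.067),((330,215),.077),((353.5,216),.086),((377,217),.077),((406,218),.09)]:print(at_z(f,uv,z).round(4))
d=f["range_z"]; 
# world points of plate top face (z 0.06..0.07)
v,u=np.mgrid[180:250,275:430]; K=np.array([[f["fx"],0,f["cx"]],[0,f["fy"],f["cy"]],[0,0,1]])
p=cv2.undistortPoints(np.stack([u.ravel(),v.ravel()],1).astype(float)[:,None],K,np.array(f["dist_coeffs"]))[:,0]
z=d[180:250,275:430].ravel();P=np.c_[p,np.ones(len(p))]*z[:,None]
W=(P-f["t"])@np.array(f["R"])
m=(z>0)&(abs(W[:,2]-.065)<.012)
r=cv2.minAreaRect(W[m,:2].astype(np.float32));print(m.sum(),r,np.median(W[m,2]))
E
```

```text
[0.4625 0.0656 0.067 ]
[ 0.4544 -0.0145  0.077 ]
[ 0.4495 -0.0722  0.086 ]
[ 0.4464 -0.1316  0.077 ]
[ 0.4407 -0.2016  0.09  ]
5699 ((0.4517782926559448, -0.0719401091337204), (0.3898846507072449, 0.12078692764043808), 85.95217895507812) 0.06589621233334136
```

View pics/crop.png

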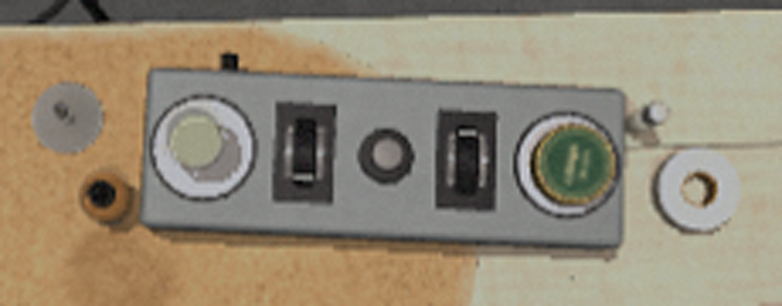

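The left disc (crop 203,146) has the beaker, so the left wheel (303,153) is the target and the button is at (387,156). The plate is at about (0.450, -0.072) with a yaw of about -0.07. I'll shut the fingers, go above the left wheel and look with the wrist camera.

```bash
python3 - <<'E'
from plant import robot
import cv2,numpy as np,pickle
from h import *
best=None
q0=robot.sense()["joint_pos"]
for yaw in(np.pi/2-.07,-np.pi/2-.07):
    q=robot.inverse_kinematics([.454,-.012,.22],[np.pi,0,yaw]);print(yaw,q)
    if q is not None:
        c=np.abs(np.array(q)-q0).max()
        if best is None or c<best[0]:best=(c,yaw)
robot.grip(0.0)
print(robot.nose_length,best)
robot.goto([.454,-.012,.22],[np.pi,0,best[1]])
f=robot.grab_frame("wrist");pickle.dump(f,open("wrist.pkl","wb"))
im=f["image"][:,:,::-1].copy()
cv2.imwrite("pics/w1.png",im)
s=robot.sense();print(s["t"],s["tcp_pos"],s["tcp_rot"],s["wrist_force"])
p=np.array([.450,-.0722]);y=np.array([.07,.9975])
for n,k,z in(("wl",.06,.077),("btn",0,.086),("wr",-.06,.077),("zl",.135,.067)):print(n,proj(f,np.r_[p+k*y,z]))
E
```

```text
1.5007963267948965 [-0.6404149   0.13560689  0.63903459  2.08885775 -0.0995757   0.94600745
 -0.01741838]
-1.6407963267948966 [ 0.99768001  0.39257373 -1.29324785  2.01375226  0.43594037  1.05788864
  2.57285687]
0.011 (np.float64(0.6876687024053455), 1.5007963267948965)
3.3667 [ 0.45432896 -0.01105576  0.21997746] [3.14152957e+00 9.48329841e-05 1.50277184e+00] [-0.32911457 -0.29018411 -0.19654133]
wl [[319.45026415 191.83781405]]
btn [[319.36753441 251.54314302]]
wr [[319.26855252 296.63394505]]
zl [[319.55977382 111.90202678]]
```

View pics/w1.png

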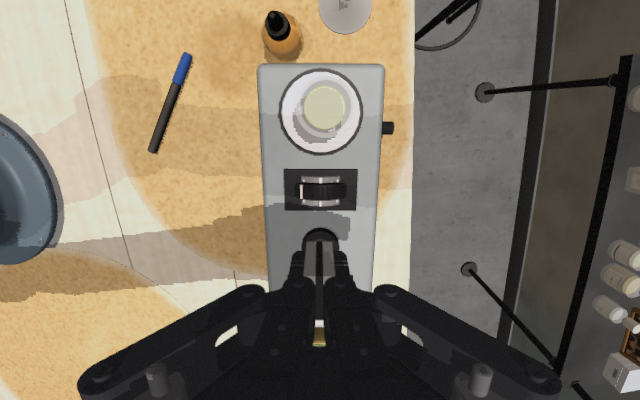

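The wheel appears at (321,190) with its white line at (301,191), on the robot side. That puts it about 1.3 mm farther in x and 1 mm in y than I estimated. Next I'll rub it.

```bash
python3 - <<'E'
from plant import robot
import numpy as np,pickle
f=pickle.load(open("wrist.pkl","rb"));print("cam",-np.array(f["R"]).T@f["t"])
w=np.array([.4555,-.011]);ex=np.array([.9975,-.07])
P=lambda s,z:np.r_[w+s*ex,z]
robot.move_straight(P(-.010,.105),vel=.12)
robot.sleep(.2);f0=robot.sense()["wrist_force"]
hit=robot.move_straight(P(-.010,.080),vel=.02,contact_N=4)
s=robot.sense();print(hit,s["t"],s["tcp_pos"],s["wrist_force"]-f0)
if not hit: raise SystemExit
z=s["tcp_pos"][2]
for k in range(8):
    fz=(robot.sense()["wrist_force"]-f0)[2]
    if 6<fz<9:break
    z+=-.0003 if fz<=6 else .0003
    robot.move_straight(P(-.010,z),vel=.02);robot.sleep(.1)
print("press",z,fz)
for d in np.arange(-.006,.0111,.004):
    robot.move_straight(P(d,z),vel=.03)
    s=robot.sense();F=s["wrist_force"]-f0;print(d.round(3),F.round(2),s["tcp_pos"].round(4))
    if F[2]<5.5:z-=.0003
    if F[2]>9.5:z+=.0003
robot.move_straight(P(.010,.13),vel=.1)
print(robot.sense()["t"])
E
```

```text
cam [0.45890519 0.06342504 0.3519966 ]
True 5.5333 [ 0.4458053  -0.01030375  0.08760942] [-0.64563932 -0.70037043  6.35813409]
press 0.08760942050691148 6.358134086766942
-0.006 [-0.1  -0.56  6.5 ] [ 0.4502 -0.0106  0.0879]
-0.002 [-0.05 -0.45  4.89] [ 0.4543 -0.0109  0.088 ]
0.002 [0.69 0.18 6.48] [ 0.459  -0.0112  0.088 ]
0.006 [ 1.8  -0.11  7.12] [ 0.4628 -0.0115  0.0879]
0.01 [0.72 0.12 5.2 ] [ 0.4661 -0.0117  0.0876]
7.5417
```

```bash
python3 - <<'E'
from plant import robot
import cv2,numpy as np
robot.move_straight([.454,-.071,.16],vel=.15)
f=robot.grab_frame("wrist")
cv2.imwrite("pics/w2.png",f["image"][:,:,::-1])
from h import proj
p=np.array([.4513,-.071]);y=np.array([.07,.9975])
print(proj(f,[np.r_[p+k*y,z] for k,z in((.06,.077),(0,.086))]),robot.sense()["t"])
E
```

```text
[[316.38146034 132.50096132]
 [316.55541814 215.23649813]] 8.1917
```

View pics/w2.png

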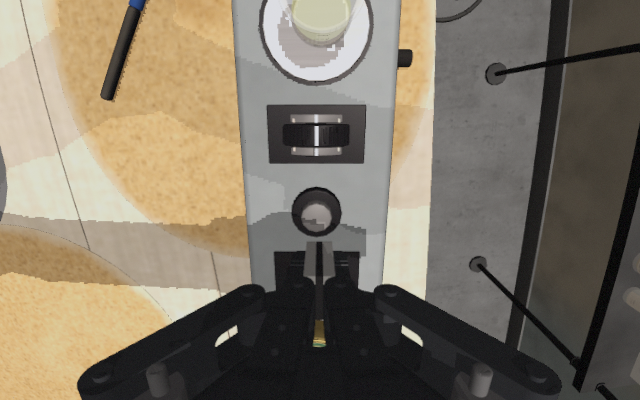

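The white line is straight up at the long tick (316,135), so the wheel is in its middle setting. The button at (317,214) is where I predicted it, so I'll press it.

```bash
python3 - <<'E'
from plant import robot
import numpy as np,cv2
x,y=.4513,-.071
robot.move_straight([x,y,.11],vel=.1);robot.sleep(.2)
f0=robot.sense()["wrist_force"]
hit=robot.move_straight([x,y,.088],vel=.02,contact_N=10)
s=robot.sense();print(hit,s["tcp_pos"],s["wrist_force"]-f0)
robot.sleep(.3);s=robot.sense();print(s["tcp_pos"],s["wrist_force"]-f0)
robot.move_straight([x,y,.16],vel=.06)
robot.move_straight([x,y,.24],vel=.15)
f=robot.grab_frame("wrist");cv2.imwrite("pics/w3.png",f["image"][:,:,::-1])
print(robot.sense()["t"])
E
```

```text
True [ 0.45129307 -0.07100515  0.09199813] [-2.48970315  0.32963292  8.74224147]
[ 0.45128426 -0.07098363  0.09199895] [-1.83710432  0.99334279  8.76365123]
12.2333
```

View pics/w3.png

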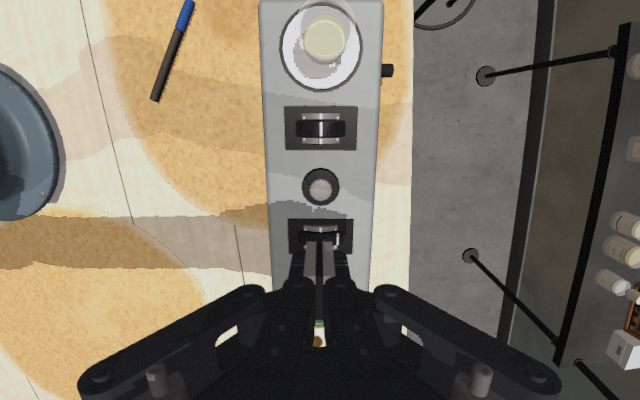

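The tip reached z = 0.081 with 8.7 N held, so the button went right in, and it's back up at (320,187). The right wheel's line is still on the far side (338,239). I'll zoom in on the left wheel before handing in.

```bash
python3 -c "
import cv2
i=cv2.imread('pics/w3.png')[95:260,270:375];cv2.imwrite('pics/w3c.png',cv2.resize(i,None,fx=3.5,fy=3.5,interpolation=cv2.INTER_CUBIC))"
```

```text
(no output)
```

View pics/w3c.png

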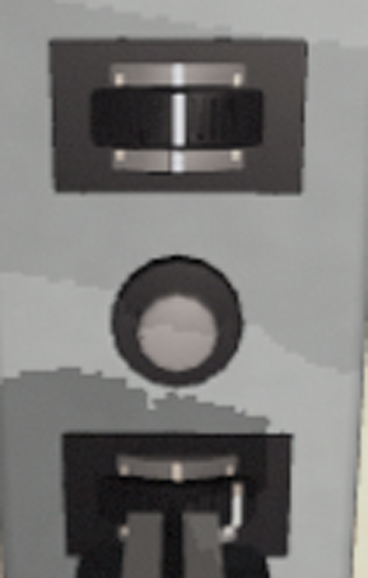

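The left wheel's line (180,118) is at the long tick, the right wheel's line (238,503) is at its starting tick, and the button is up.

```bash
python3 -c "
from plant import robot
print(robot.close_job())"
```

```text
the job is handed in; nothing more can be done
None
```

The left wheel, next to the beaker, is at its middle setting; the start button was then pressed right in and came back up, the right wheel is still at its start, I gripped and lifted nothing, and the job is handed in.

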